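# Free the graphite plate from its tray and slide it into the marver rest

### The arm

A 6-joint arm with a two-finger parallel gripper is mounted at the origin on the work surface. World frame = base frame: x ahead of the robot, y to its left, z up, the work surface at z = 0. Lengths are in m, angles in rad, forces in N, time in s.
With the tool pointing down it reaches from about 0.35 to 0.975 m from the base axis. Payload 7.1 kg.
Tool frame: the origin (TCP) lies midway between the tips of the shut fingers; the grasp point (between the pads) lies 19 mm behind it; z points along the fingers, x is the direction in which the jaws open and shut, and the axes are right-handed (so a half turn about z gives the same grasp; the last joint's range is limited). The gripper opens to 88 mm and grips with 3 to 60 N. Pads are 20 mm wide; open, the fingers measure 115 mm over their backs; the gripper's body (75 mm by 178 mm) begins 61 mm behind the grasp point.
Start: joints at [-1.199, 0.423, 1.63, -0, 1.089, -0.019], TCP at [0.238, -0.578, 0.223] pointing down, gripper open.
Joint ranges: [-3, 3], [-0.9, 2.11], [0.09, 2.58], [-1.31, 4.45], [0.11, 2.69], [-2.54, 2.54]. Speed limits (rad/s): [2.39, 2.39, 3.01, 3.14, 3.14, 3.14].

### API

Orientations are given as a unit quaternion [w, x, y, z].
In Python, from station import move_pose, movel, movej, command_gripper, wait, inverse_kinematics, read_camera, camera_info, MotionError, job_done, get_time, get_joint_pos, get_qvel, get_effort, get_tcp_pos, get_ee_rot, get_ft_force, get_ft_torque, get_grip_width gives the robot as it stands. Calls block until the motion is done:
- move_pose(position, orientation): joint-space move of the TCP to a pose.
- movel(position, frame=None, v=0.15, until_force=None): straight line of the TCP; frame=None keeps the orientation; v is the mean speed in m/s. With until_force (N) it stops when the force on the tool has changed by that much, and returns True; else False.
- movej(angles): joint-space move.
- command_gripper(opening): opening from 0.0 (shut) to 1.0 (fully open); the grip force is fixed at half the most; returns when the fingers have stopped.
- wait(seconds).
- inverse_kinematics(position, orientation): joint angles nearest the present ones, or None.
- read_camera(name): name is "scene" or "top"; returns the picture (384x512x3 uint8, red, green, blue); there is no depth.
- camera_info(name): a dict with "intrinsics" (3x3 intrinsics, pixels), "T" (4x4, takes a point from camera to world coordinates). Camera axes: x right, y up, looking along -z (the intrinsics and any distortion apply to the point x, -y, -z); pixel columns grow to the right and rows downward; lengths in m; the calibration is good to about 2 mm. A picture is of the moment at which its call begins. camera_info takes no time and is no camera call.
A pose or a line that the arm cannot do raises MotionError and nothing moves.
- job_done(): hands the job in, once; it reports no verdict.
Readings, each from a call of its own:
- get_time(): time.
- get_joint_pos(): joint angles.
- get_qvel(): joint speeds.
- get_effort(): joint torques, N m.
- get_tcp_pos(): TCP position.
- get_ee_rot(): TCP orientation.
- get_ft_force(): force on the tool from outside, world axes, zero at the start.
- get_ft_torque(): the same for the moment, N m.
- get_grip_width(): opening from 0.0 (shut) to 1.0 (fully open).
Only numpy, scipy, OpenCV 4.12 (cv2) and the standard library are available. Lean on these libraries where they do the work, as an engineer would, in place of code of your own. Each camera call takes 0.05 s, during which the arm holds its last target.

### The job

The flat graphite marver plate lies askew in the aluminium tray with two corners caught under the tray's rims. Turn it straight so that the corners come free, lift it out, and slide it gently lengthwise into the sloping metal channel of the marver rest, from its low open end, under both lips and fully home against the end stop. Graphite chips, so do not ram it, and leave the glass beaker, the pick and the three glass tubes where they are; let go of everything at the end.

Things in the scene. Friction and masses are not known exactly. Their poses are not given: they have to be found in the camera images.
- plate: Loose dark grey graphite plate (marver), a plain slab 160 x 60 x 12 mm (x, y, z), about 0.2 kg, the same either way round. Origin at its centre; z through its thickness. It starts flat on the tray's floor near the middle, turned 33 to 38 degrees counterclockwise (from above) from the tray's x axis, two opposite corners under the rims.
- tray: Fixed aluminium tray, outside 208 (x) x 164 (y) x 26 mm. Origin under its centre; z up. Floor and walls 4 mm thick. Along both long sides a rim, 23 to 26 mm above the table, reaches inwards and leaves an opening 120 mm wide; under the rims it is 156 mm wide. The plate lifts out only when its length lies along the tray's x axis, within about 20 degrees.
- channel: Fixed metal channel of the marver rest, dark floor, pale walls. Origin in the middle of its floor, 75 mm above the table; x into it, rising 15 degrees (0.26 rad); y across; z square to the floor (z = 0). Walls 62 mm apart. Each side's lip reaches 8 mm inwards, underside 14 mm, top 18 mm above the floor; open on top between. End stop 16 mm high at x = +80 mm. Seated, the plate's centre is at (0, 0, 6) mm.
- mouth (a point): Middle of the floor at the channel's low, open end (channel x = -80 mm), axes as the channel's. Walls and lips begin here, square-cut, no lead-in; clearance to the plate 1 mm each side and 2 mm in height. In front of it a sill 44 mm wide and 6 mm thick carries the floor on 32 mm towards -x. Seated, the plate's rear end is flush with the mouth.
- stand: Dark steel foot that carries the channel, firmly fixed. Origin on the table under the channel's origin, z up. Its base plate reaches from x = -60 to +100 mm, 100 mm wide, 8 mm high; two posts 50 mm wide under the channel.
- beaker: Bystander: empty glass beaker, 66 mm across, 85 mm high, standing beside the upper half of the channel. Origin under its centre.
- pick: Bystander: pick with a cork-coloured grip (75 x 18 x 18 mm) and a thin steel needle, about 140 mm long in all, lying between the tray and the robot. Origin on its underside at the joint of grip and needle; x towards the needle.
- tube0: Bystander: glass tube with closed foot, standing, 42 mm across, 115 mm high, at the back of the bench. Origin under its centre.
- tube1: Bystander: the same, 125 mm high.
- tube2: Bystander: the same, 135 mm high.
Things that resemble listed ones, but are neither listed nor needed, are in the scene too. There is more than one size of the plate; the one meant has the size given above. Leave any brown look-alike of the stand alone.

How it is judged:
At the end, for the whole second after the job is handed in: The plate lies in the channel under both lips, its centre within 5 mm of the seated position along the channel, 4 mm across it and 3 to 10 mm above the floor, parallel to the channel within 0.06 rad (3.4 degrees), at rest and released (x of plate in the frame of channel between -0.005 and 0.005 m and y of plate in the frame of channel between -0.004 and 0.004 m and z of plate in the frame of channel between 0.003 and 0.01 m and angle between the z axis of plate and the z axis of channel, either way round below 0.06 rad and angle between the x axis of plate and the x axis of channel, either way round below 0.06 rad and linear speed of plate below 0.01 m/s and contact force between plate and the fingers below 0.2 N); the robot touches nothing.
It fails at once if the graphite plate is rammed against the rest (over 100 N) (contact force between plate and channel above 100 N).
It fails at once if the graphite plate is wrenched against the tray (over 100 N) (contact force between plate and tray above 100 N).
It fails at once if the beaker, the pick or a glass tube is displaced by more than 30 mm (distance of any of beaker, pick, tube0, tube1, tube2 from where it was at the start of the episode above 0.03 m).
It also fails if it takes over 72 s, if anything falls off the work surface, if the arm or the gripper's body presses on something with over 40 N, if the wrist force passes 120 N, or if a joint passes its speed limit or range.

## Working session

There is one attempt and no reset: what is moved stays moved. The work goes in short steps, each a Python script; the robot and the scene stay as the last script left them, time stands still between calls to the robot, and variables do not carry over. Pictures are saved under pics/ and viewed, and the job is handed in when it is done.

```bash
mkdir -p pics; ls; python3 - <<'E'
from station import *
import cv2,numpy as np
np.set_printoptions(precision=4,suppress=True)
for n in("scene","top"):
    im=read_camera(n); cv2.imwrite(f"pics/{n}0.png",im[...,::-1])
    c=camera_info(n); print(n,c)
print(get_time(),get_joint_pos(),get_tcp_pos(),get_ee_rot(),get_grip_width())
E
```

```text
pics
scene {'intrinsics': array([[408.6337,   0.    , 256.3912],
       [  0.    , 408.6337, 192.8875],
       [  0.    ,   0.    ,   1.    ]]), 'T': array([[ 0.35  , -0.6091,  0.7117,  1.2864],
       [ 0.9368,  0.2291, -0.2645, -0.2271],
       [-0.0019,  0.7592,  0.6508,  0.7968],
       [ 0.    ,  0.    ,  0.    ,  1.    ]])}
top {'intrinsics': array([[384.9187,   0.    , 252.8995],
       [  0.    , 384.9187, 192.7194],
       [  0.    ,   0.    ,   1.    ]]), 'T': array([[ 0.0033,  0.9987, -0.0507,  0.4198],
       [-1.    ,  0.0031, -0.0038,  0.0693],
       [-0.0036,  0.0507,  0.9987,  1.3158],
       [ 0.    ,  0.    ,  0.    ,  1.    ]])}
0.1 [-1.1989  0.4238  1.6305  0.      1.0886 -0.019 ] [ 0.238  -0.5774  0.222 ] [-0.0004  0.831  -0.5563 -0.0005] 0.9983962879479029
```

View pics/scene0.png

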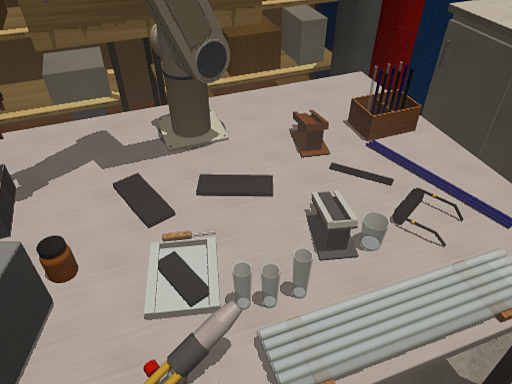

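View pics/top0.png

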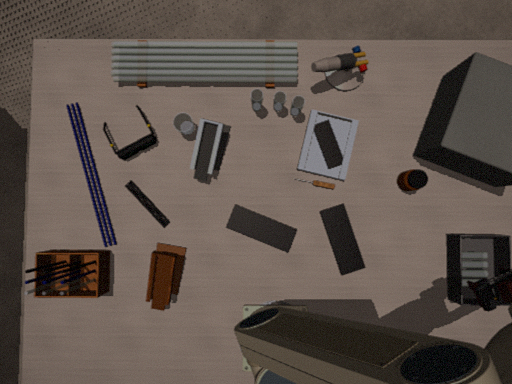

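Candidates for the plate, in top pixels: the slab in the tray (328,145), larger loose slabs (262,228) and (342,239), and a thin bar (147,203). For the rest: the steel one (209,150) and the brown look-alike (166,276). By the description I choose the slab in the tray and the steel rest. I'll check both in close crops.

```bash
python3 - <<'E'
import cv2,numpy as np
t=cv2.imread("pics/top0.png"); s=cv2.imread("pics/scene0.png")
g=lambda im:np.clip(255*(im/255.)**.6,0,255).astype(np.uint8)
def crop(im,x0,y0,x1,y1,k,n):
    c=cv2.resize(g(im[y0:y1,x0:x1]),None,fx=k,fy=k,interpolation=cv2.INTER_CUBIC)
    for x in range((x0+9)//10*10,x1,10):
        cv2.putText(c,str(x),((x-x0)*k,8),0,.3,(0,0,255),1); cv2.line(c,((x-x0)*k+k//2,10),((x-x0)*k+k//2,14),(0,0,255),1)
    for y in range((y0+9)//10*10,y1,10):
        cv2.putText(c,str(y),(0,(y-y0)*k+k//2+3),0,.3,(0,0,255),1)
    cv2.imwrite(n,c)
crop(t,285,95,370,195,6,"pics/c_tray_t.png")
crop(t,165,100,245,195,6,"pics/c_ch_t.png")
crop(s,135,225,235,325,6,"pics/c_tray_s.png")
crop(s,290,180,400,265,6,"pics/c_ch_s.png")
E
```

```text
(no output)
```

View pics/c_tray_t.png

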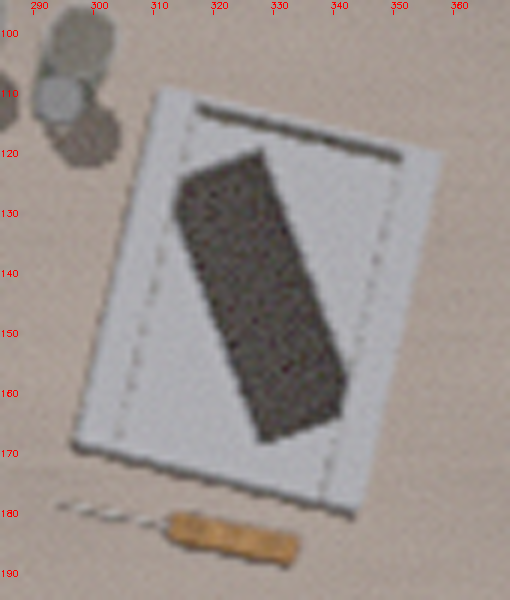

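View pics/c_ch_t.png

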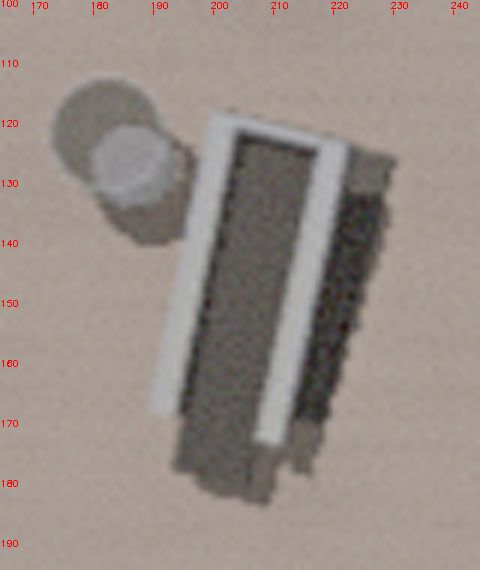

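View pics/c_tray_s.png

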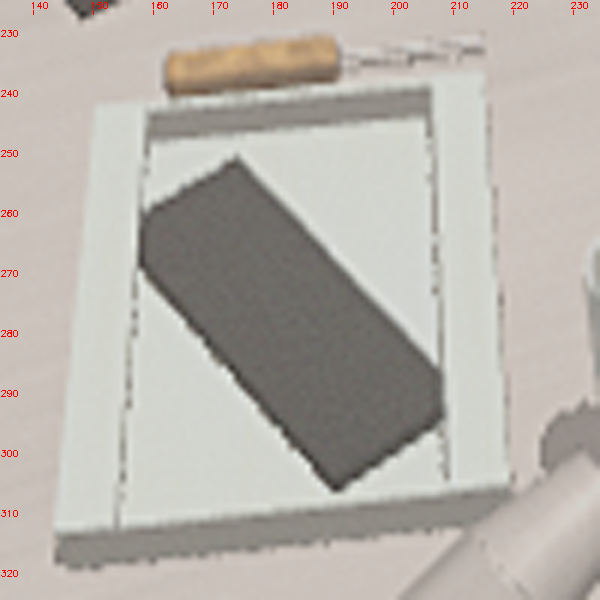

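View pics/c_ch_s.png

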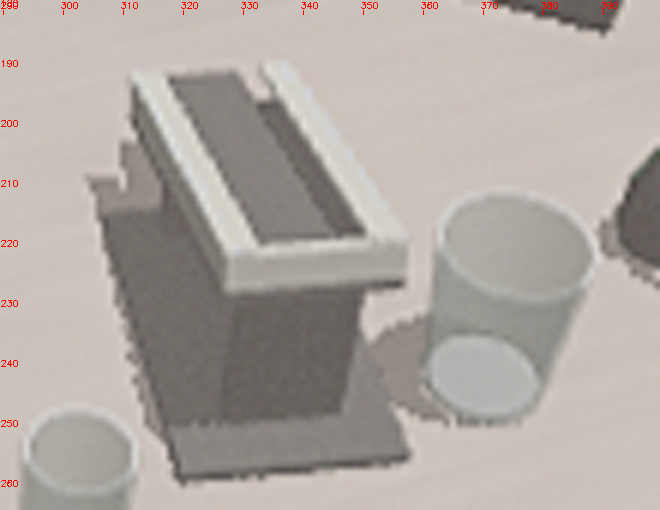

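The crops confirm the choice: the tray slab, with its corners (314,127) and (342,158) under the rims, is the right size. The steel rest has its sill and open end toward the robot (210,180) and its stop at the far end (212,122). Next I'll fit the poses from hand-read corners in both cameras.

```bash
cat > h.py <<'E'
import numpy as np,cv2
from scipy.optimize import least_squares
from scipy.spatial.transform import Rotation as R
from station import *
np.set_printoptions(precision=4,suppress=True)
CI={n:camera_info(n) for n in("scene","top")}
def proj(n,P):
    c=CI[n];P=np.atleast_2d(P);q=(P-c["T"][:3,3])@c["T"][:3,:3];q=q*[1,-1,-1]
    u=q@c["intrinsics"].T;return u[:,:2]/u[:,2:]
def back(n,uv,z):
    c=CI[n];d=np.linalg.inv(c["intrinsics"])@[uv[0],uv[1],1];d=c["T"][:3,:3]@(d*[1,-1,-1]);o=c["T"][:3,3]
    return o+d*(z-o[2])/d[2]
def pose(x,y,z,yaw,pitch=0): # pitch>0: x axis rises
    T=np.eye(4);T[:3,:3]=(R.from_euler('z',yaw)*R.from_euler('y',-pitch)).as_matrix();T[:3,3]=x,y,z;return T
def ap(T,P): return np.atleast_2d(P)@T[:3,:3].T+T[:3,3]
def quat(M): q=R.from_matrix(M).as_quat();return [q[3],q[0],q[1],q[2]]
E
cat > fit.py <<'E'
from h import *
ct=lambda p:(285+p[0]/6-.5,95+p[1]/6-.5)
cs=lambda p:(135+p[0]/6-.5,225+p[1]/6-.5)
# tray
L=[("top",ct,[((104,82,26),(160,88)),((104,-82,26),(438,155)),((-104,82,26),(77,440)),((-104,-82,26),(353,510))]),
   ("scene",cs,[((-104,-82,26),(95,103)),((-104,82,26),(485,73)),((104,-82,26),(57,535)),((104,82,26),(511,488)),((104,-82,0),(62,570))])]
def res(p,sep=False):
    T=pose(p[0],p[1],0,p[2]);o=[]
    for n,f,l in L:
        o.append(proj(n,ap(T,np.array([a for a,b in l])/1e3))-np.array([f(b) for a,b in l]))
    return np.concatenate(o).ravel()
s=least_squares(res,[.6,-.1,-.2]);print("tray",s.x,np.degrees(s.x[2]));print(res(s.x).reshape(-1,2));TX=s.x
# plate: top surface corners / z=16
d=36
L=[("top",ct,[((80,30,6),(180,180)),((80,-30,6),(262,150)),((-80,30,6),(265,443)),]),
   ("scene",cs,[((-80,-30,6),(137,213)),((-80,30,6),(237,157)),((80,-30,6),(337,492))])]
# visible corners only: top (80,-30) & (-80,30)
L=[("top",ct,[((80,-30,6),(262,150)),((-80,30,6),(265,443))]),("scene",cs,[((-80,30,6),(237,157)),((80,-30,6),(337,492))])]
def res(p):
    T=pose(p[0],p[1],.010,p[2]);o=[]
    for n,f,l in L:
        o.append(proj(n,ap(T,np.array([a for a,b in l])/1e3))-np.array([f(b) for a,b in l]))
    return np.concatenate(o).ravel()
s=least_squares(res,[TX[0],TX[1],TX[2]+.6]);print("plate",s.x,np.degrees(s.x[2]-TX[2]));print(res(s.x).reshape(-1,2))
# channel
ct=lambda p:(165+p[0]/6-.5,100+p[1]/6-.5)
cs=lambda p:(290+p[0]/6-.5,180+p[1]/6-.5)
def chres(p):
    T=pose(p[0],p[1],.075,p[2],np.radians(15)); w,e=p[3],p[4]
    l=[("top",ct,[((-.08,w,.018),(150,410)),((-.08,.023,.018),(178,415)),((-.08,-.023,.018),(255,440)),((-.08,-w,.018),(283,447)),((e,w,.018),(215,108)),((e,-w,.018),(350,143))]),
       ("scene",cs,[((-.08,-w,.018),(130,73)),((-.08,-.023,.018),(160,78)),((-.08,.023,.018),(262,65)),((-.08,w,.018),(290,62)),((e,-w,.018),(228,250)),((e,w,.018),(405,240))])]
    return np.concatenate([proj(n,ap(T,[a for a,b in q]))-np.array([f(b) for a,b in q]) for n,f,q in l]).ravel()
s=least_squares(chres,[.6,.2,-.2,.036,.085]);print("chan",s.x,np.degrees(s.x[2]));print(chres(s.x).reshape(-1,2))
# bystanders on table
for n,uv in (("tube0?",(243,303)),("tube1?",(270,302)),("tube2?",(299,293)),("beaker",(371,244)),("pick joint",(191,237)),("pick tip",(215,232)),("pick end",(163,238))):
    print(n,back("scene",uv,0.005)[:2])
for n,uv in (("tube_t",(257,107)),("tube_t",(279,108)),("tube_t",(293,111)),("beaker",(187,126))):
    print(n,back("top",uv,0.003)[:2])
E
python3 fit.py
```

```text
tray [ 0.6501 -0.1773 -0.2396] -13.729115144604549
[[-0.047  -0.3092]
 [ 0.7739 -0.0082]
 [-0.6311  0.3033]
 [ 0.8613  0.3114]
 [ 0.5426  0.5643]
 [ 0.1742 -0.0753]
 [-0.5524 -0.3934]
 [-0.1585 -0.3314]
 [ 0.7628  0.481 ]]
plate [ 0.6553 -0.182   0.3632] 34.53901922898942
[[-0.0326 -1.1766]
 [ 0.0243 -0.1568]
 [ 0.0745  0.2054]
 [-0.3749 -1.1363]]
chan [ 0.6323  0.2245 -0.2495  0.0367  0.0854] -14.294001371558881
[[-0.0144  0.3918]
 [-0.6176  0.6045]
 [ 0.2339 -0.0392]
 [-0.363  -0.1582]
 [-0.0711  0.4003]
 [-0.1127  0.2967]
 [ 0.2343  0.5971]
 [ 0.1522 -0.5939]
 [-0.3691  0.3745]
 [-0.16    0.52  ]
 [-0.4095  0.9317]
 [ 0.276   0.2151]]
tube0? [ 0.7689 -0.0677]
tube1? [ 0.7879 -0.0095]
tube2? [0.7889 0.0625]
beaker [0.7163 0.302 ]
pick joint [ 0.5276 -0.1299]
pick tip [ 0.5323 -0.0653]
pick end [ 0.5052 -0.1999]
tube_t [0.7829 0.0611]
tube_t [ 0.7796 -0.0149]
tube_t [ 0.7692 -0.0632]
beaker [0.716  0.3022]
```

Fit residuals are around 0.5 px. The plate sits 34.5° from the tray, which is consistent with the description. The nearest tube is about 163 mm from the grasp, so it is clear. Now I'll check reachability for both wrist options.

```bash
cat >> h.py <<'E'
TRAY=[.6501,-.1773,-.2396]; PL=[.6553,-.182,.3632]; CH=[.6323,.2245,-.2495]
P15=np.radians(15)
def tool(T,sgn): # tool rotation for a plate/channel frame T
    X,Y,Z=T[:3,0],T[:3,1],T[:3,2]
    return quat(np.stack([sgn*Y,sgn*X,-Z],1))
def chT(ch=CH): return pose(ch[0],ch[1],.075,ch[2],P15)
E
python3 - <<'E'
from h import *
for s in(1,-1):
    for nm,T,p in (("above",pose(PL[0],PL[1],.01,PL[2]),(0,0,.12)),("grip",pose(PL[0],PL[1],.01,PL[2]),(0,0,-.004)),
      ("straight",pose(PL[0],PL[1],.01,TRAY[2]),(0,0,0)),("lift",pose(PL[0],PL[1],.01,TRAY[2]),(0,0,.16)),
      ("pre",chT(),(-.175,0,.002)),("preup",chT(),(-.175,0,.1)),("ins",chT(),(-.092,0,.002)),("push0",chT(),(-.2,0,.004)),("push1",chT(),(-.08,0,.004)),):
        print(s,nm,ap(T,p)[0],inverse_kinematics(list(ap(T,p)[0]),tool(T,s)))
E
```

```text
1 above [ 0.6553 -0.182   0.13  ] [-0.2884  0.607   1.5568 -0.      0.9778 -2.2224]
1 grip [ 0.6553 -0.182   0.006 ] [-0.2884  0.7748  1.5864 -0.      0.7804 -2.2224]
1 straight [ 0.6553 -0.182   0.01  ] [-0.2884  0.769   1.5863 -0.      0.7863 -1.6196]
1 lift [ 0.6553 -0.182   0.17  ] [-0.2884  0.5599  1.5353 -0.      1.0464 -1.6196]
1 pre [0.468  0.2664 0.0316] [ 0.608   0.5677  2.0378 -0.5125  0.4106 -0.2542]
1 preup [0.4434 0.2726 0.1263] [ 0.649   0.3668  2.0434 -0.368   0.5978 -0.3807]
1 ins [0.5457 0.2466 0.0531] [ 0.4953  0.575   1.9157 -0.3843  0.487  -0.5   ]
1 push0 [0.4441 0.2725 0.0271] [ 0.6478  0.5651  2.071  -0.5547  0.3943 -0.1708]
1 push1 [0.5564 0.2438 0.0582] [ 0.4816  0.5739  1.8969 -0.3671  0.5024 -0.5319]
-1 above [ 0.6553 -0.182   0.13  ] [-0.2884  0.607   1.5568 -0.      0.9778  0.9192]
-1 grip [ 0.6553 -0.182   0.006 ] [-0.2884  0.7748  1.5864 -0.      0.7804  0.9192]
-1 straight [ 0.6553 -0.182   0.01  ] [-0.2884  0.769   1.5863 -0.      0.7863  1.522 ]
-1 lift [ 0.6553 -0.182   0.17  ] [-0.2884  0.5599  1.5353 -0.      1.0464  1.522 ]
-1 pre [0.468  0.2664 0.0316] None
-1 preup [0.4434 0.2726 0.1263] None
-1 ins [0.5457 0.2466 0.0531] None
-1 push0 [0.4441 0.2725 0.0271] None
-1 push1 [0.5564 0.2438 0.0582] None
```

Option +1 works throughout. I'll go above the plate, narrow the jaws a little, descend and grip.

```bash
python3 - <<'E'
from h import *
T=pose(PL[0],PL[1],.01,PL[2]);q=tool(T,1)
command_gripper(.86)
move_pose([PL[0],PL[1],.12],q); print(get_time(),get_tcp_pos())
print(movel([PL[0],PL[1],.03],v=.1)); f0=get_ft_force()
print(movel([PL[0],PL[1],.0055],v=.04,until_force=8)); print(get_tcp_pos(),get_ft_force()-f0)
for n in("scene","top"):
    cv2.imwrite(f"pics/{n}1.png",read_camera(n)[...,::-1])
print(get_time(),get_grip_width())
a=cv2.imread("pics/scene1.png")[200:330,120:250]; cv2.imwrite("pics/s1c.png",cv2.resize(a,None,fx=4,fy=4,interpolation=2))
E
```

```text
2.6333 [ 0.6552 -0.1827  0.1202]
False
False
[ 0.6553 -0.182   0.0054] [0.7024 0.633  0.3594]
4.5417 0.8607970054697706
```

View pics/s1c.png

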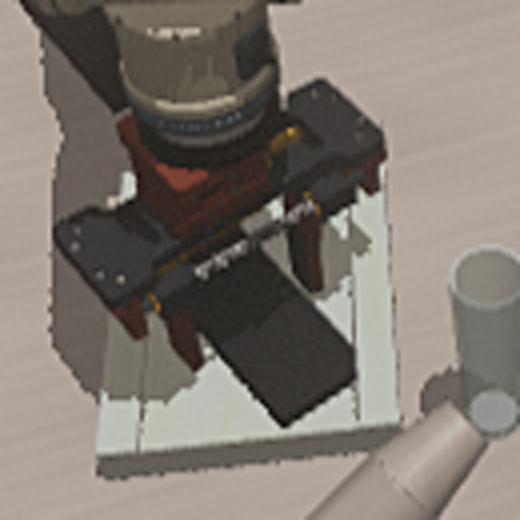

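The fingers (crop (195,355) and (315,280)) straddle the slab without touching the rims. Next I'll grip, raise 2 mm and turn.

```bash
python3 - <<'E'
from h import *
f0=get_ft_force()
command_gripper(.5); print(get_grip_width()*88, get_ft_force()-f0)
p=get_tcp_pos(); movel([p[0],p[1],.0075],v=.03); print(get_ft_force()-f0, get_grip_width()*88)
q=np.array(get_joint_pos())
for k in(1/3,2/3,1):
    a=q.copy(); a[5]+=k*(PL[2]-TRAY[2]); movej(list(a)); print(get_time(),get_ft_force()-f0,get_ft_torque(),get_tcp_pos())
for n in("scene","top"):
    cv2.imwrite(f"pics/{n}2.png",read_camera(n)[...,::-1])
a=cv2.imread("pics/scene2.png")[200:330,120:250]; cv2.imwrite("pics/s2c.png",cv2.resize(a,None,fx=4,fy=4,interpolation=2))
E
```

```text
60.07230484372057 [0.2372 0.741  0.7315]
[ 0.9799 -0.7634 -3.2993] 59.96984792254612
5.4917 [ 1.9019 -1.1055 -4.4636] [ 0.0711 -0.1105 -0.06  ] [ 0.6549 -0.1819  0.0071]
5.8 [ 0.9309 -0.9563 -4.3901] [ 0.0529 -0.1343 -0.0274] [ 0.655  -0.1818  0.0073]
6.1083 [ 1.7341 -1.0253 -3.637 ] [ 0.0022 -0.0914  0.0374] [ 0.655  -0.1818  0.0073]
```

View pics/s2c.png

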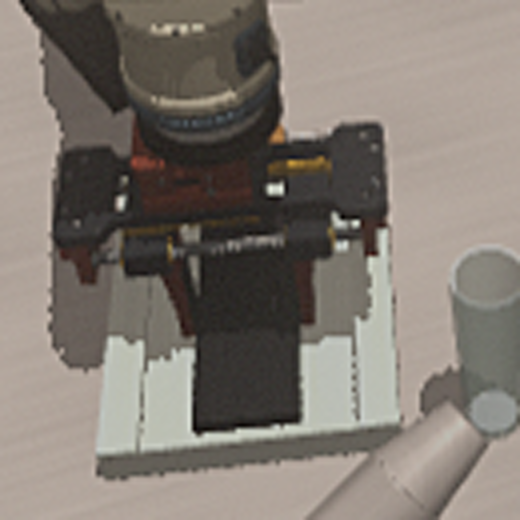

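The plate is straight in the opening, with long edges (195,330–430) and (300,330–420). I'll lift it and carry it to the front of the mouth.

```bash
python3 - <<'E'
from h import *
p=get_tcp_pos(); movel([p[0],p[1],.04],v=.06); print(get_ft_force(),get_grip_width()*88)
movel([p[0],p[1],.17],v=.15)
T=chT();q=tool(T,1)
move_pose(list(ap(T,(-.19,0,.12))[0]),q); print(get_time(),get_tcp_pos(),get_ft_force())
movel(list(ap(T,(-.19,0,.012))[0]),v=.1); print(get_time(),get_tcp_pos(),ap(T,(-.19,0,.012)),get_ft_force(),get_ft_torque(),get_grip_width()*88)
for n in("scene","top"):
    cv2.imwrite(f"pics/{n}3.png",read_camera(n)[...,::-1])
g=lambda im:np.clip(255*(im/255.)**.6,0,255).astype(np.uint8)
a=cv2.imread("pics/scene3.png")[130:270,250:400]; cv2.imwrite("pics/s3c.png",cv2.resize(g(a),None,fx=5,fy=4,interpolation=2)[:, :])
a=cv2.imread("pics/top3.png")[110:250,140:250]; cv2.imwrite("pics/t3c.png",cv2.resize(g(a),None,fx=4,fy=4,interpolation=2))
E
```

```text
[ 0.068  0.237 -1.679] 59.916861732502205
9.7917 [0.4251 0.2773 0.1419] [-0.1355 -1.441  -2.6671]
11.025 [0.4517 0.2709 0.0379] [[0.4514 0.2706 0.0374]] [-0.5095 -0.4103 -2.9393] [ 0.1467  0.1632 -0.0049] 59.94858494049736
```

View pics/s3c.png

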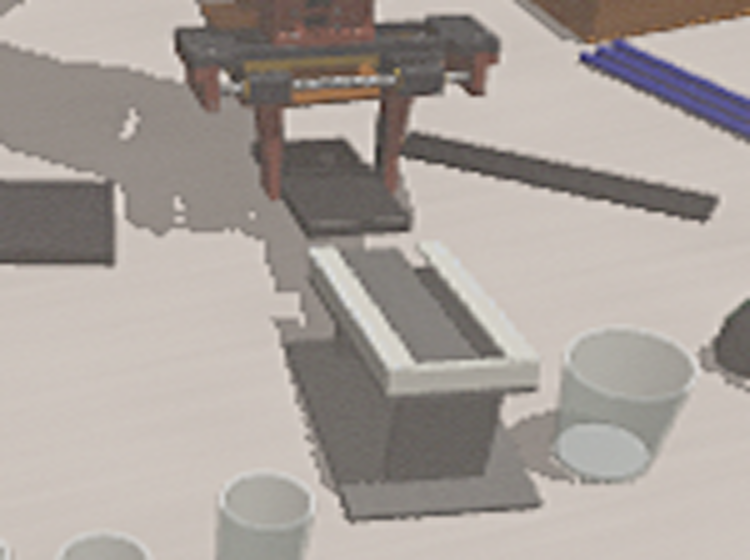

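View pics/t3c.png

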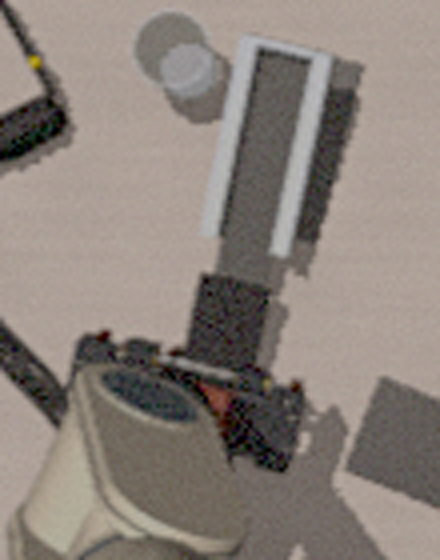

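Both views show the held plate roughly in line with the mouth: top crop plate (230,315), channel (265,160). The ±1 mm fit needs better than eyeballing, so I'll measure plate against channel sub-pixel in the same cameras.

```bash
cat > edges.py <<'E'
from h import *
from scipy.ndimage import map_coordinates
def grab(n,k=6): return np.mean([cv2.cvtColor(read_camera(n),cv2.COLOR_RGB2GRAY).astype(float) for _ in range(k)],0)
def edge_obs(n,img,T,segs,half=2.5,npts=25):
    """segs: (A,B,sgn) sgn of gray step along image normal irrelevant -> strongest |grad|"""
    out=[]
    for A,B in segs:
        A,B=np.array(A),np.array(B)
        for t in np.linspace(.04,.96,npts):
            P=A+(B-A)*t; u=proj(n,ap(T,P))[0]; v=proj(n,ap(T,P+(B-A)*.01))[0]-u; v/=np.linalg.norm(v); nn=np.array([-v[1],v[0]])
            s=np.arange(-half-1,half+1.01,.25); q=u+s[:,None]*nn
            pr=map_coordinates(img,[q[:,1],q[:,0]],order=1); g=np.abs(np.convolve(pr,np.r_[-np.ones(4),0,np.ones(4)],'same'));g[:4]=g[-4:]=0
            i=g.argmax()
            if g[i]<25 or i<5 or i>len(s)-6: continue
            d=s[i]+.25*.5*(g[i-1]-g[i+1])/(g[i-1]-2*g[i]+g[i+1]+1e-9)
            out.append((P,u+d*nn,nn))
    return out
def fit(n,img,mk,p0,segs,free,it=4,**k):
    p=np.array(p0,float)
    for _ in range(it):
        ob=edge_obs(n,img,mk(p),segs,**k)
        P=np.array([o[0] for o in ob]);U=np.array([o[1] for o in ob]);N=np.array([o[2] for o in ob])
        def f(x):
            pp=p.copy();pp[free]=x;return ((proj(n,ap(mk(pp),P))-U)*N).sum(1)
        s=least_squares(f,p[free],loss='soft_l1',f_scale=.3);p[free]=s.x
    return p,len(ob),np.sqrt(np.mean(f(s.x)**2))
W=.0367
CHS={"top":[((-.075,W,.018),(.08,W,.018)),((-.075,-W,.018),(.08,-W,.018)),((-.075,.023,.018),(.075,.023,.018)),((-.075,-.023,.018),(.075,-.023,.018)),((-.08,.025,.018),(-.08,W,.018)),((-.08,-.025,.018),(-.08,-W,.018))],
 "scene":[((-.075,W,.018),(.08,W,.018)),((-.075,-W,.018),(.08,-W,.018)),((-.075,-.023,.018),(.07,-.023,.018)),((-.08,-.025,.018),(-.08,-W,.018)),((-.08,.025,.018),(-.08,W,.018))]}
E
cat > rel.py <<'E'
from edges import *
M=lambda:R.from_quat(np.roll(get_ee_rot(),-1)).as_matrix()
m=M();tcp=np.array(get_tcp_pos())
im={n:grab(n) for n in("top","scene")}
np.savez("im3.npz",**im,m=m,tcp=tcp)
def mk(p):
    return pose(p[0],p[1],.075,p[2],P15)
for n in im:
    print(n,"chan",fit(n,im[n],mk,CH,CHS[n],[0,1,2]))
# plate from FK: X=tool y, Y=tool x, Z=-tool z
B=np.eye(4);B[:3,:3]=np.stack([m[:,1],m[:,0],-m[:,2]],1);B[:3,3]=tcp-.0046*m[:,2]
def mkp(p):
    D=pose(p[0],p[1],0,p[2]);return B@D
S={"top":[((.02,.03,.006),(.078,.03,.006)),((.02,-.03,.006),(.078,-.03,.006)),((.08,-.028,.006),(.08,.028,.006))],
   "scene":[((.02,.03,.006),(.078,.03,.006)),((.02,-.03,.006),(.078,-.03,.006)),((.08,-.028,-.006),(.08,.028,-.006))]}
for n in im: print(n,"plate",fit(n,im[n],mkp,[0,0,0],S[n],[0,1,2]))
C=chT();print("plate in nominal chan",ap(np.linalg.inv(C),B[:3,3]),"yaw err",np.degrees((C[:3,:3].T@B[:3,:3])))
print(get_time())
E
python3 rel.py
```

```text
top chan (array([ 0.6324,  0.2251, -0.2491]), 150, np.float64(0.3254479320640067))
scene chan (array([ 0.6298,  0.2259, -0.2442]), 118, np.float64(0.5591614181328673))
top plate (array([ 0.0023, -0.0018, -0.0003]), 75, np.float64(0.26311701753878497))
scene plate (array([-0.0009, -0.0107,  0.0857]), 58, np.float64(0.9556068065110117))
plate in nominal chan [[-0.1897  0.0003  0.0172]] yaw err [[57.2958  0.0034 -0.0392]
 [-0.0034 57.2958 -0.0494]
 [ 0.0392  0.0494 57.2957]]
11.725
```

```bash
cat > ov.py <<'E'
from edges import *
d=np.load("im3.npz");m=d["m"];tcp=d["tcp"]
B=np.eye(4);B[:3,:3]=np.stack([m[:,1],m[:,0],-m[:,2]],1);B[:3,3]=tcp-.0046*m[:,2]
box=[(x,y,z) for x in(-.08,.08) for y in(-.03,.03) for z in(-.006,.006)]
def draw(n,x0,y0,x1,y1,k,fn):
    c=cv2.cvtColor(cv2.resize(np.clip(255*(d[n][y0:y1,x0:x1]/255)**.6,0,255).astype(np.uint8),None,fx=k,fy=k,interpolation=2),cv2.COLOR_GRAY2BGR)
    tp=lambda T,P:[tuple(int(v) for v in ((u-[x0,y0]+.5)*k)) for u in proj(n,ap(T,P))]
    for i in range(8):
        for j in range(i):
            if sum(a!=b for a,b in zip(box[i],box[j]))==1: cv2.line(c,*tp(B,[box[i],box[j]]),(0,0,255),1)
    for s in CHS[n]: cv2.line(c,*tp(chT(),s),(0,255,0),1)
    cv2.imwrite(fn,c)
draw("scene",290,150,370,240,6,"pics/ovs.png"); draw("top",180,110,240,215,5,"pics/ovt.png")
E
python3 ov.py
```

```text
(no output)
```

View pics/ovs.png

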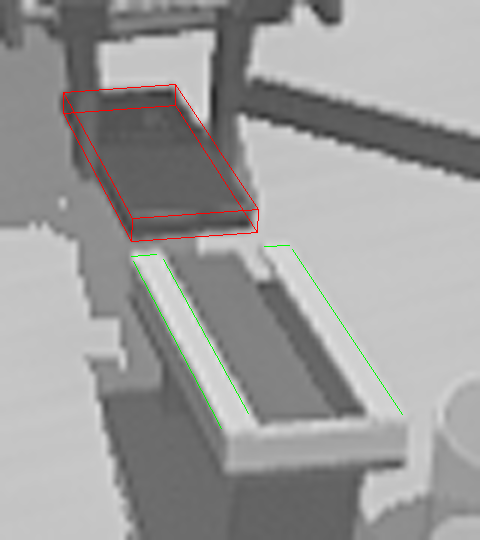

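View pics/ovt.png

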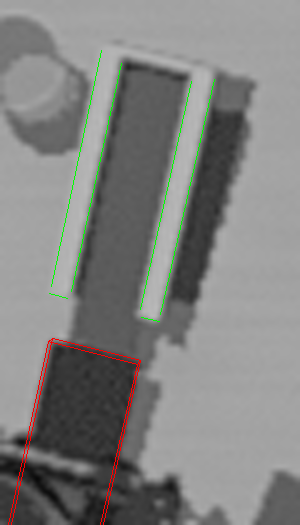

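The side faces bias the silhouettes, because the lower edge is what is visible on the camera's side. I'll refit with the correct silhouette edges.

```bash
cat > rel2.py <<'E'
from edges import *
import sys
d=np.load(sys.argv[1]);m=d["m"];tcp=d["tcp"]
B=np.eye(4);B[:3,:3]=np.stack([m[:,1],m[:,0],-m[:,2]],1);B[:3,3]=tcp-.0046*m[:,2]
mkp=lambda p:B@pose(p[0],p[1],0,p[2])
S={"top":[((.03,.03,.006),(.078,.03,.006)),((.03,-.03,-.006),(.078,-.03,-.006)),((.08,-.028,-.006),(.08,.028,-.006))],
   "scene":[((-.03,.03,.006),(.078,.03,.006)),((0.0,-.03,-.006),(.078,-.03,-.006)),((.08,-.028,-.006),(.08,.028,-.006))]}
for n in("top","scene"):
    print(n,"plate",fit(n,d[n],mkp,[0,0,0],S[n],[0,1,2],half=2))
    for i,s in enumerate(S[n]):
        ob=edge_obs(n,d[n],mkp([0,0,0]),[s],half=2); 
        print("   edge",i,len(ob),"px off",np.median([(o[1]-proj(n,ap(mkp([0,0,0]),o[0]))[0])@o[2] for o in ob]) if ob else None)
mk=lambda p:pose(p[0],p[1],.075,p[2],P15)
for n in("top","scene"):
    for nm,ss in(("outer",CHS[n][:2]),("inner",CHS[n][2:4] if n=="top" else CHS[n][2:3])):
        for s in ss:
            ob=edge_obs(n,d[n],mk(CH),[s]);T=mk(CH)
            # lateral mm per px along normal
            L=[]
            for o in ob:
                e=(o[1]-proj(n,ap(T,o[0]))[0])@o[2]; k=(proj(n,ap(T,o[0]+[0,.001,0]))[0]-proj(n,ap(T,o[0]))[0])@o[2]; L.append((o[0][0]*1e3,e/k))
            L=np.array(L); print(n,nm,s[0][1],len(L),"lateral mm, slope", np.median(L[:,1]),np.polyfit(L[:,0],L[:,1],1))
E
python3 rel2.py im3.npz
```

```text
top plate (array([-0.0003, -0.0008, -0.0089]), 75, np.float64(0.35058909117593146))
   edge 0 25 px off 0.5794445560799348
   edge 1 24 px off 0.09088592346625926
   edge 2 25 px off -0.07219370052099709
scene plate (array([-0.0034,  0.0012, -0.0256]), 58, np.float64(0.5801185669190398))
   edge 0 16 px off -1.112189917643776
   edge 1 25 px off 0.17632442335357956
   edge 2 24 px off -0.49921889043786094
top outer 0.0367 22 lateral mm, slope 1.4104286722803634 [0.0135 1.6049]
top outer -0.0367 25 lateral mm, slope -0.52457675680789 [ 0.0028 -0.4913]
top inner 0.023 25 lateral mm, slope 0.03634369795196192 [ 0.0037 -0.0431]
top inner -0.023 25 lateral mm, slope 1.6309151218915439 [0.0041 1.5815]
scene outer 0.0367 25 lateral mm, slope 1.670005468861592 [0.0053 1.7548]
scene outer -0.0367 25 lateral mm, slope 0.5173349225931436 [0.0025 0.4507]
scene inner -0.023 25 lateral mm, slope 1.3729792156488732 [0.0057 1.3503]
```

Both cameras put the channel between 0 and 1.5 mm to the +y side of nominal, with yaw about +0.004. I'll use +0.8 mm and settle the rest by touch: first find the sill height by lowering gently, then advance with a force stop.

```bash
cat >> h.py <<'E'
def chshift(dy,yaw):
    n=chT(); o=ap(n,(0,dy,0))[0]; return pose(o[0],o[1],.075,yaw,P15)
C1=chshift(.0008,-.2455)
def inC(C=None): 
    return ap(np.linalg.inv(C1 if C is None else C),get_tcp_pos())[0]*1e3
def go(x,y,z,v=.03,uf=None,C=None,frame=None):
    C=C1 if C is None else C
    return movel(list(ap(C,(x/1e3,y/1e3,z/1e3))[0]),frame=frame,v=v,until_force=uf)
def fC(f0,C=None): return (get_ft_force()-f0)@(C1 if C is None else C)[:3,:3]
E
python3 - <<'E'
from h import *
q=tool(C1,1)
go(-173,0,9,frame=q); wait(.3); f0=get_ft_force(); print(inC(),get_time())
r=go(-173,0,-3,v=.012,uf=3); print(r,inC(),fC(f0),get_ft_torque()); 
wait(.2); print(inC(),fC(f0),get_time())
E
```

```text
[-173.1202    0.0162    9.0247] 12.75
True [-173.1498   -0.0674    1.2553] [1.13   1.8096 4.0811] [ 0.0313 -0.4703  0.0569]
[-173.3428   -0.1597    1.2797] [1.0168 3.1613 3.9131] 13.6083
```

The sill touch is at TCP z = 1.26 mm, against 1.4 expected. I'll rise about 0.9 mm and advance with a force stop.

```bash
python3 - <<'E'
from h import *
go(-173,0,2.2,v=.02); wait(.2); f0=get_ft_force(); print(inC())
r=go(-145,0,2.2,v=.02,uf=6); print(r,inC(),fC(f0),get_ft_torque(),get_time())
for n in("scene","top"):
    cv2.imwrite(f"pics/{n}4.png",read_camera(n)[...,::-1])
g=lambda im:np.clip(255*(im/255.)**.6,0,255).astype(np.uint8)
a=cv2.imread("pics/scene4.png")[150:240,290:370]; cv2.imwrite("pics/s4c.png",cv2.resize(g(a),None,fx=6,fy=6,interpolation=2))
E
```

```text
[-173.4557   -0.4381    2.0011]
False [-145.0613    0.0102    2.2183] [1.1316 0.3753 0.6638] [ 0.0975  0.0296 -0.0327] 15.6083
```

View pics/s4c.png

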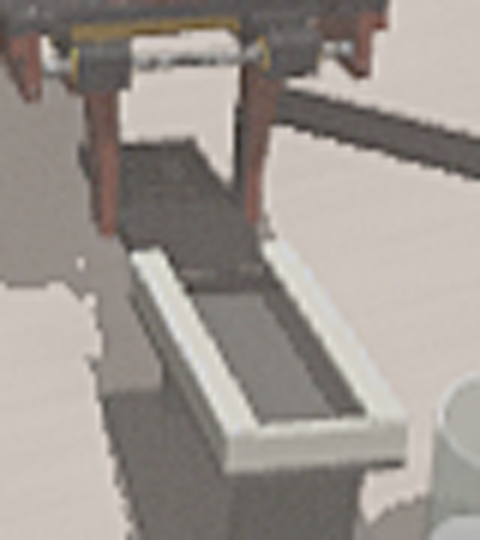

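The front edge (crop (225,275)) is inside, under both lips, with no contact. I'll continue to just before the fingers reach the walls.

```bash
python3 - <<'E'
from h import *
f0=get_ft_force()
r=go(-97,0,2.2,v=.025,uf=7); print(r,inC(),fC(f0),get_ft_torque(),get_time())
E
```

```text
True [-113.7585    0.0618    2.3201] [ 3.3136 -0.4714  6.4718] [-0.0398 -0.4917  0.0287] 16.9083
```

```bash
python3 - <<'E'
from h import *
wait(.2);print(get_ft_force()@C1[:3,:3],get_ft_torque()@C1[:3,:3],inC())
p=inC()
for dz in(.4,.8,1.2):
    go(p[0],0,p[2]+dz,v=.01); wait(.15); print(inC(),get_ft_force()@C1[:3,:3],get_ft_torque()@C1[:3,:3],get_time())
E
```

```text
[ 3.1167 -0.0738  4.7064] [ 0.088  -0.6411 -0.0276] [-114.3816    0.0803    2.3006]
[-114.8441   -0.3269    2.4232] [-0.2134 -0.4359 -1.6327] [ 0.0692  0.0817 -0.001 ] 17.5917
[-114.4736   -0.0339    3.0504] [-0.8015 -0.1831 -3.4228] [0.0694 0.1095 0.0083] 17.9917
[-114.3853    0.0201    3.5015] [-0.6501  0.8141 -2.169 ] [ 0.0422  0.095  -0.1093] 18.3917
```

The contact is the nose on the floor: z force plus pitching moment. It clears at z ≥ 2.4 mm, so the real floor rises about 1° more than my tool line. I'll tilt nose-up by 0.016 rad and continue along the corrected line.

```bash
cat >> h.py <<'E'
def tilt(C,th,piv): # nose-up by th about channel point piv (m)
    D=np.eye(4);D[:3,:3]=R.from_euler('y',-th).as_matrix();p=np.array(piv);D[:3,3]=p-D[:3,:3]@p;return C@D
C2=tilt(C1,.016,(-.114,0,.0021))
E
python3 - <<'E'
from h import *
q=tool(C2,1)
print(go(-114,0,2.1,v=.01,C=C2,frame=q)); wait(.2); f0=get_ft_force();print(inC(C2),f0@C2[:3,:3],get_ft_torque()@C2[:3,:3],get_time())
for x in(-108,-102,-97):
    r=go(x,0,2.1,v=.02,uf=7,C=C2); print(r,inC(C2),get_ft_force()@C2[:3,:3],get_ft_torque()@C2[:3,:3],get_time())
    if r: break
E
```

```text
False
[-113.8002    0.2807    2.3053] [-0.8671  0.7343  1.8705] [0.2741 0.0705 0.0181] 18.8833
True [-113.0875   -0.003     2.2715] [ 1.0387 -0.6565  5.9635] [-0.0021 -0.2131  0.0094] 19.0917
```

```bash
python3 - <<'E'
from h import *
for z in(2.6,2.9,3.2,3.6,4.0):
    go(-114,0,z,v=.01,C=C2); wait(.15); print(z,inC(C2),get_ft_force()@C2[:3,:3],get_ft_torque()@C2[:3,:3],get_time(),get_grip_width()*88)
    if abs((get_ft_force()@C2[:3,:3])[2]+2)>5: break
E
```

```text
2.6 [-114.5178   -0.4565    2.3349] [-0.3044 -0.3008 -1.2255] [-0.0364  0.1967 -0.0325] 19.4917 59.72186803901586
2.9 [-114.1574   -0.0661    2.789 ] [-1.4907 -0.039  -3.2015] [ 0.1089  0.1833 -0.0123] 19.8917 60.1169840795362
3.2 [-114.1439   -0.0561    3.1383] [-0.7377  0.3615 -3.7592] [ 0.1213  0.3851 -0.0379] 20.2917 59.94486877706868
3.6 [-114.1371   -0.0975    3.5119] [-1.9991 -0.0858 -5.9844] [0.2254 0.5938 0.0058] 20.6917 59.89053139486959
4.0 [-114.1659   -0.0761    3.9528] [-2.1876  0.7289 -6.9974] [0.1936 0.7849 0.0161] 21.0917 60.006708023143325
```

With the tilt, the upper contact starts at 2.8, leaving a band of only 0.5 mm. At the original pitch it was at least 1.1 mm. So the original pitch was right and the plate simply sits about 1 mm lower in the grip. I'll go back to C1 with z ≈ 3.1.

```bash
python3 - <<'E'
from h import *
q=tool(C1,1)
go(-114,0,3.0,v=.01,frame=q); wait(.2); print(inC(),get_ft_force()@C1[:3,:3],get_ft_torque()@C1[:3,:3],get_time())
for x in(-108,-102,-97):
    r=go(x,0,3.0,v=.02,uf=7); wait(.1);print(r,inC(),get_ft_force()@C1[:3,:3],get_ft_torque()@C1[:3,:3],get_time())
    if r: break
E
```

```text
[-113.8217    0.0903    3.1889] [-0.0179 -0.3948 -2.5894] [ 0.0457  0.1146 -0.0164] 21.5417
False [-108.0858   -0.0751    2.9543] [-0.9003 -0.2479 -2.6999] [ 0.106   0.0941 -0.0218] 22.0917
False [-102.0667   -0.0644    2.9858] [-0.8415  1.0432 -1.832 ] [ 0.0435  0.119  -0.0448] 22.6417
False [-97.0204  -0.0459   2.9787] [-0.8165  0.3912 -3.8336] [ 0.0712  0.0632 -0.0291] 23.1417
```

63 mm inserted with no contact. I'll set it down on the floor, release, and look.

```bash
python3 - <<'E'
from h import *
print(go(-97,0,1.0,v=.01,uf=3),inC(),get_ft_force()@C1[:3,:3])
command_gripper(.82); print(get_grip_width()*88,inC(),get_ft_force()@C1[:3,:3],get_time())
for n in("scene","top"): cv2.imwrite(f"pics/{n}5.png",read_camera(n)[...,::-1])
wait(.4)
for n in("scene","top"): cv2.imwrite(f"pics/{n}5b.png",read_camera(n)[...,::-1])
g=lambda im:np.clip(255*(im/255.)**.6,0,255).astype(np.uint8)
o=[cv2.resize(g(cv2.imread(f"pics/scene{k}.png")[150:240,290:370]),None,fx=5,fy=5,interpolation=2) for k in("5","5b")]
cv2.imwrite("pics/s5c.png",np.hstack(o))
E
```

```text
True [-96.9614   0.0605   2.3306] [ 0.3169 -1.0186  5.0041]
72.1825367305078 [-97.8579  -0.7002   1.4717] [-0.5445  0.011  -0.1133] 23.7833
```

View pics/s5c.png

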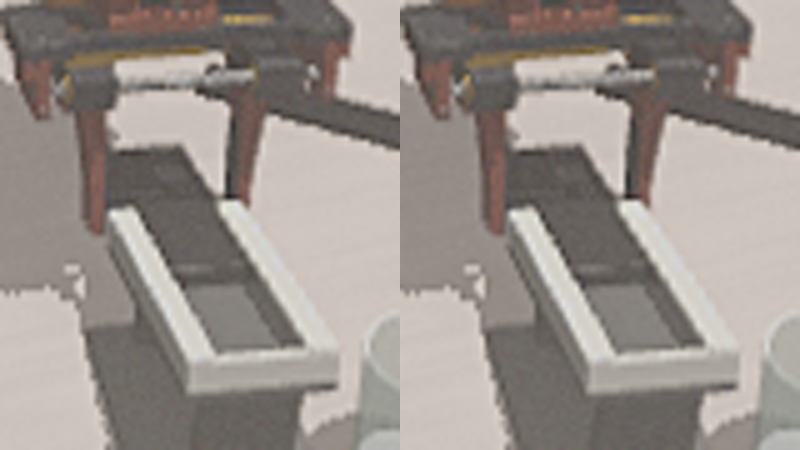

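The plate stays put after release, with its front edge at crop (205,272) in both frames. I'll back off, shut the fingers, and push from behind.

```bash
python3 - <<'E'
from h import *
go(-97,0,45,v=.1); go(-222,0,45,v=.15); command_gripper(0.0)
go(-222,0,4.2,v=.1); wait(.1); print(inC(),get_ft_force()@C1[:3,:3],get_time())
r=go(-130,0,4.2,v=.03,uf=6); print(r,inC(),get_ft_force()@C1[:3,:3],get_ft_torque()@C1[:3,:3],get_time())
for n in("scene","top"): cv2.imwrite(f"pics/{n}6.png",read_camera(n)[...,::-1])
g=lambda im:np.clip(255*(im/255.)**.6,0,255).astype(np.uint8)
cv2.imwrite("pics/s6c.png",cv2.resize(g(cv2.imread(f"pics/scene6.png")[140:240,285:375]),None,fx=6,fy=6,interpolation=2))
E
```

```text
[-221.8546    0.2025    4.5917] [ 0.5745 -0.3984 -0.3894] 27.7583
False [-130.0794    0.011     4.203 ] [-1.7566 -0.6908 -0.8183] [ 0.0167  0.2981 -0.0578] 30.975
```

View pics/s6c.png

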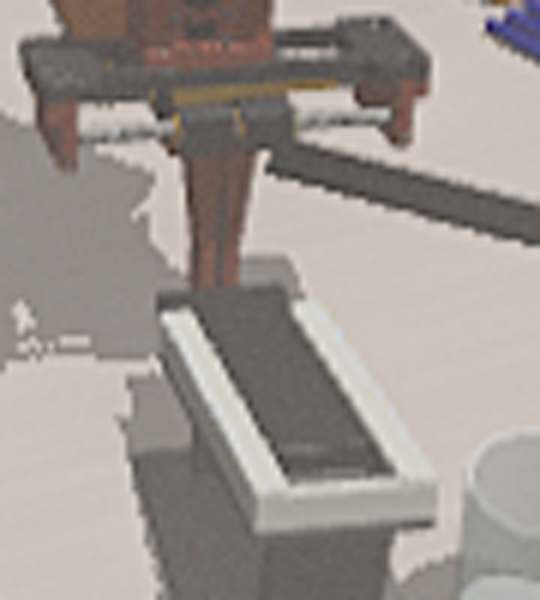

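The plate follows the push: its front is at crop (310,445), the fingers are on its rear at (215,290), and the force is about 2 N. I'll continue, slowing toward the stop.

```bash
python3 - <<'E'
from h import *
r=go(-97,0,4.2,v=.03,uf=6); print(r,inC(),get_ft_force()@C1[:3,:3],get_time())
if not r:
    r=go(-82,0,4.2,v=.01,uf=6); print(r,inC(),get_ft_force()@C1[:3,:3],get_time())
for n in("scene","top"): cv2.imwrite(f"pics/{n}7.png",read_camera(n)[...,::-1])
g=lambda im:np.clip(255*(im/255.)**.6,0,255).astype(np.uint8)
cv2.imwrite("pics/s7c.png",cv2.resize(g(cv2.imread(f"pics/scene7.png")[140:240,285:375]),None,fx=6,fy=6,interpolation=2))
E
```

```text
False [-96.776    0.2326   4.3387] [-0.6789 -0.1626 -0.3925] 32.325
True [-93.7745  -0.5693   3.9127] [-0.4808 -0.5472 -0.3901] 32.9917
```

View pics/s7c.png

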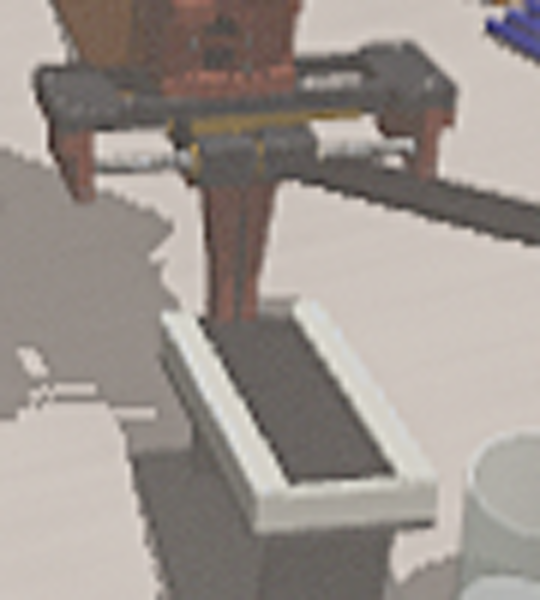

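It stopped with a bump at −93.8, close to the expected stop. I'll push again slowly to confirm it is the stop and not a jam.

```bash
python3 - <<'E'
from h import *
wait(.2);print(inC(),get_ft_force()@C1[:3,:3],get_time())
r=go(-84,0,4.2,v=.01,uf=12); print(r,inC(),get_ft_force()@C1[:3,:3],get_time()); wait(.1);print(inC(),get_ft_force()@C1[:3,:3])
E
```

```text
[-94.7033  -0.9531   3.6099] [ 0.9063  0.1    -1.3709] 33.2917
True [-93.8037  -1.1796   3.4654] [-0.3071  0.8626  0.222 ] 33.8
[-93.9165  -1.3175   3.2966] [ 0.213   0.9477 -0.0775]
```

It stops rigidly at the same x twice, so this looks like the stop. I'll retract and check in the images with the arm out of view.

```bash
python3 - <<'E'
from h import *
p=inC(); go(-125,0,6,v=.08); go(-150,0,60,v=.15); p=get_tcp_pos(); movel([p[0]-.02,p[1]-.2,p[2]+.1],v=.25); print(get_time())
for n in("scene","top"): cv2.imwrite(f"pics/{n}8.png",np.mean([read_camera(n)[...,::-1].astype(float) for _ in range(5)],0))
g=lambda im:np.clip(255*(im/255.)**.5,0,255).astype(np.uint8)
cv2.imwrite("pics/s8c.png",cv2.resize(g(cv2.imread(f"pics/scene8.png")[175:240,300:375]),None,fx=8,fy=8,interpolation=2))
cv2.imwrite("pics/t8c.png",cv2.resize(g(cv2.imread(f"pics/top8.png")[110:190,180:240]),None,fx=7,fy=7,interpolation=2))
E
```

```text
36.0417[ WARN:0@10.468] global loadsave.cpp:1063 imwrite_ Unsupported depth image for selected encoder is fallbacked to CV_8U.
```

View pics/s8c.png

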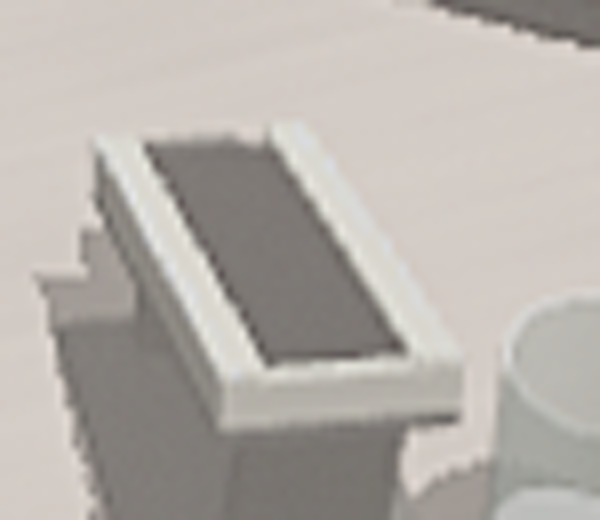

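View pics/t8c.png

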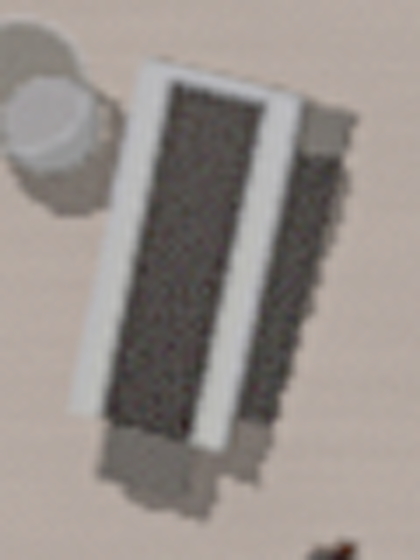

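The plate fills the channel to the stop, with its rear edge at top crop (105,425)–(190,440) next to the lip ends. I'll quantify the rear edge against the lip ends in the same image.

```bash
python3 - <<'E'
from edges import *
img={n:cv2.cvtColor(cv2.imread(f"pics/{n}8.png"),cv2.COLOR_BGR2GRAY).astype(float) for n in("top","scene")}
C=C1
def longoff(n,seg,T=C,half=2.5):
    ob=edge_obs(n,img[n],T,[seg],half=half); L=[]
    for o in ob:
        u=proj(n,ap(T,o[0]))[0]; e=(o[1]-u)@o[2]; k=(proj(n,ap(T,o[0]+[.001,0,0]))[0]-u)@o[2]; L.append(e/k)
    return len(L),np.median(L) if L else None,np.std(L) if L else None
for n in img:
    print(n,"lip+ end",longoff(n,((-.08,.025,.018),(-.08,.035,.018))),"lip- end",longoff(n,((-.08,-.035,.018),(-.08,-.025,.018))))
    for z in(.012,0): print(n,"rear edge z",z,longoff(n,((-.08,-.02,z),(-.08,.02,z)),half=2))
    print(n,"stop outer", longoff(n,((.0854,-.034,.016),(.0854,.034,.016))),"stop inner",longoff(n,((.08,-.02,.016),(.08,.02,.016))))
E
```

```text
top lip+ end (25, np.float64(0.3835766117872978), np.float64(1.1272771414913179)) lip- end (25, np.float64(-0.4915866467951202), np.float64(0.13933129999239643))
top rear edge z 0.012 (25, np.float64(-2.021844475149974), np.float64(0.6854281675924514))
top rear edge z 0 (25, np.float64(-4.409052308197496), np.float64(2.1814639783855134))
top stop outer (25, np.float64(-5.983811027483493), np.float64(2.4180332013318293)) stop inner (25, np.float64(-0.7854462576353496), np.float64(0.19397343317828963))
scene lip+ end (16, np.float64(-4.4144273123732285), np.float64(7.280475137262885)) lip- end (24, np.float64(-2.743557711421281), np.float64(5.745798792170267))
scene rear edge z 0.012 (25, np.float64(-8.479970565042128), np.float64(2.1476412934633013))
scene rear edge z 0 (5, np.float64(7.356078866785093), np.float64(8.313570036824565))
scene stop outer (24, np.float64(-9.168336104660558), np.float64(2.5715191774309663)) stop inner (25, np.float64(-4.17755329364935), np.float64(0.3914780380812109))
```

By the top view the rear edge is 1–2 mm short of flush, within tolerance but ambiguous. There's plenty of time, so I'll push once more in small steps while reading the force.

```bash
python3 - <<'E'
from h import *
q=tool(C1,1)
move_pose(list(ap(C1,(-.125,0,.04))[0]),q); go(-125,0,4.5,v=.08); wait(.15); f0=get_ft_force(); print(inC(),get_time())
go(-97,0,4.5,v=.05)
x=-96
while x<=-86:
    go(x,0,4.5,v=.02); wait(.1); f=fC(f0); print(x,inC(),f,round(get_time(),2))
    if f[0]<-22: break
    x+=1 if f[0]>-6 else .7
E
```

```text
[-124.8216    0.1755    4.733 ] 38.1917
-96 [-96.163    0.0068   4.4805] [-0.2256 -1.4837 -0.0459] 39.25
-95 [-94.9996  -0.0143   4.5024] [-1.6727  0.2511  0.4237] 39.6
-94 [-93.9839  -0.0023   4.5011] [-0.9888 -1.2477  0.117 ] 39.95
-93 [-93.4912  -0.1598   4.4533] [-4.6162  0.0513  1.9114] 40.3
-92 [-93.4086  -0.1842   4.4466] [-8.9445  1.743   3.8248] 40.65
-91.3 [-93.3868  -0.2255   4.4154] [-11.336    2.4514   6.131 ] 41.0
-90.6 [-93.337   -0.2649   4.426 ] [-14.8436   3.7802   7.9813] 41.35
-89.89999999999999 [-93.294   -0.3031   4.4192] [-17.3093   5.3418   9.5523] 41.7
-89.19999999999999 [-93.2971  -0.3257   4.4021] [-20.3786   6.7568  10.6578] 42.05
-88.49999999999999 [-93.2161  -0.341    4.4108] [-22.4768   6.4628  12.6274] 42.4
```

It is rigid at −93.3 with force rising to 22 N, so it is against the stop. I'll retreat straight back, clear the arm and re-measure.

```bash
cat > chk.py <<'E'
from edges import *
img={n:grab(n,10) for n in("top","scene")}
np.savez("im9.npz",**img)
for n in img: cv2.imwrite(f"pics/{n}9.png",img[n].astype(np.uint8))
C=C1; n="top"
def off(seg,ax,half=2):
    ob=edge_obs(n,img[n],C,[seg],half=half); L=[]
    for o in ob:
        u=proj(n,ap(C,o[0]))[0]; e=(o[1]-u)@o[2]; k=(proj(n,ap(C,o[0]+.001*np.eye(3)[ax]))[0]-u)@o[2]; L.append(e/k)
    return np.round([len(L),np.median(L),np.std(L)],2)
print("lips",off(((-.08,.025,.018),(-.08,.035,.018)),0),off(((-.08,-.035,.018),(-.08,-.025,.018)),0))
print("rear",off(((-.08,-.019,.012),(-.08,.019,.012)),0),"stop inner",off(((.08,-.018,.016),(.08,.018,.016)),0))
# centreline intensity profile
for nm,z,xs in(("rear",.012,np.arange(-92,-68,2)),("front",.012,np.arange(60,96,2))):
    from scipy.ndimage import map_coordinates as mc
    pr=[np.mean([mc(img[n],[[u[1]],[u[0]]],order=1) for u in proj(n,ap(C,[(x/1e3,y,z) for y in np.linspace(-.015,.015,9)]))]) for x in xs]
    print(nm,list(zip(xs.tolist(),np.round(pr).astype(int).tolist())))
print(get_time())
E
python3 - <<'E'
from h import *
go(-125,0,6,v=.08); go(-150,0,60,v=.15); p=get_tcp_pos(); movel([p[0]-.02,p[1]-.2,p[2]+.1],v=.25); wait(.1)
print(get_ft_force(),get_time())
E
python3 chk.py
python3 - <<'E'
import cv2,numpy as np
g=lambda im:np.clip(255*(im/255.)**.5,0,255).astype(np.uint8)
cv2.imwrite("pics/t9c.png",cv2.resize(g(cv2.imread("pics/top9.png")[110:190,180:240]),None,fx=7,fy=7,interpolation=2))
cv2.imwrite("pics/s9f.png",g(cv2.imread("pics/scene9.png")))
E
```

```text
[-0.3951 -0.0446  0.1798] 44.7083
lips [25.    0.21  1.21] [25.   -0.51  0.18]
rear [25.   -2.1   0.75] stop inner [25.   -0.8   0.15]
rear [(-92, 44), (-90, 44), (-88, 45), (-86, 44), (-84, 40), (-82, 30), (-80, 20), (-78, 19), (-76, 19), (-74, 18), (-72, 19), (-70, 20)]
front [(60, 25), (62, 24), (64, 25), (66, 25), (68, 25), (70, 24), (72, 23), (74, 24), (76, 34), (78, 60), (80, 95), (82, 122), (84, 125), (86, 113), (88, 109), (90, 115), (92, 117), (94, 117)]
45.7083
```

View pics/t9c.png

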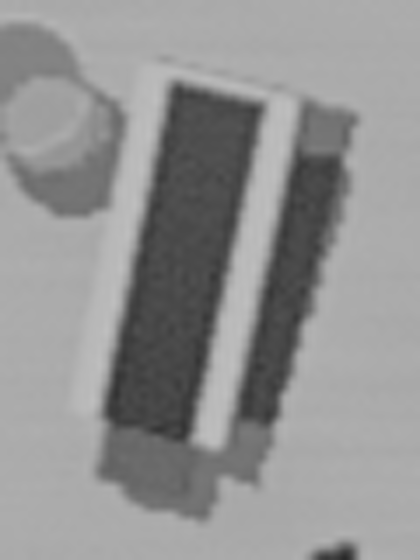

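View pics/s9f.png

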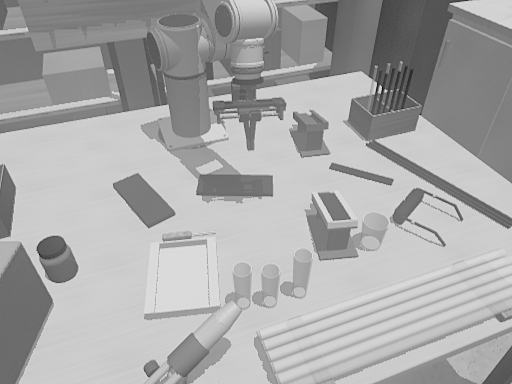

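Before handing in: the rear edge is unchanged by the 22 N push, so the plate is home against the stop. Measured along the channel, the rear is at −2.1 ± 0.7 mm, with the lips at about −0.2 and the stop at −0.8, well within 5 mm. The plate is dark under both lips in the top crop ((110,420) to (265,100)). The beaker (373,230), tubes (243/270/302) and pick (177,236) are where they started, the tray is empty, and the arm is clear.

```bash
python3 - <<'E'
from station import *
print(get_tcp_pos(),get_qvel().max() if hasattr(get_qvel(),'max') else get_qvel(),get_time()); job_done()
E
```

```text
[0.45747717 0.064475   0.19444261] 0.0016692917944906992 45.7083
the job is handed in; nothing more can be done
```

The plate is in the channel, under both lips and against the end stop. I handed the job in at 45.7 s with the arm clear and everything released; no verdict was reported.

**What I did**
- I gripped the plate across its middle in the tray, raised it 2 mm and turned it about 34.5° until it was straight, then lifted it out.
- I found the sill height by touch and slid the plate 63 mm under the lips, then released it and pushed it home from behind with shut fingers.

**Checks that agree**
- **Stop contact:** in the last push the plate did not move while the pushing force rose to 22 N, so it is against the stop.
- **Bystanders:** the beaker, pick and tubes look unmoved in the last picture. I compared them by eye, not by measurement.

**Checks that disagreed**
- **Rear edge:** the top camera put it about 1–2 mm short of flush (−2.1 ± 0.7 mm, against about −0.2 for the lip ends and −0.8 for the stop). The last push did not change that. I took it as measurement error; it is well inside the 5 mm tolerance.
- **Side offset:** the two cameras differed by about 1.5 mm on where the channel lies sideways. I used a value in between, and the plate went in without side contact.
- **Nose touch:** during insertion the nose touched the floor at about 6.5 N. My first correction, tilting the plate, was wrong and pressed it lightly against floor and lips (about 6 N). I undid the tilt and raised the plate about 1 mm instead.

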